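# Check the warming hob's plate with a sprung surface thermometer

### The arm

A 6-joint arm with a two-finger parallel gripper is mounted at the origin on the work surface; the furniture and walls round the work are solid. World frame = base frame: x ahead of the robot, y to its left, z up, the work surface at z = 0. Lengths are in m, angles in rad, forces in N, time in s.
With the tool pointing down it reaches from about 0.375 to 0.925 m from the base axis. Payload 5.7 kg.
Tool frame: the origin (TCP) lies midway between the tips of the shut fingers; the grasp point (between the pads) lies 19 mm behind it (arm.hold_point_z is the distance from the TCP to the grasp point, in m); z points along the fingers, y is the line along which they close (so a half turn about z gives the same grasp; the last joint's range is limited). The gripper opens to 85 mm and grips with 20 to 120 N. Pads are 22 mm wide; open, the fingers measure 114 mm over their backs; the gripper's body (76 mm by 85 mm) begins 54 mm behind the grasp point. The pads swing forward as they close: fully open they stand 13 mm farther back than shut.
Start: joints at [-1.432, 0.359, 1.51, -0, 1.272, -0.115], TCP at [0.151, -0.581, 0.231] pointing down, gripper open.
Joint ranges: [-2.97, 2.97], [-1.01, 2.36], [0.21, 2.38], [-0.96, 4.11], [0.2, 2.71], [-2.98, 2.98]. Speed limits (rad/s): [2.39, 2.39, 3.14, 3.14, 3.14, 3.14].

### API

Orientations are given as a 3x3 rotation matrix whose columns are the frame's x, y, z axes.
In Python, from workcell import arm, vision, hand_in gives the robot as it stands. The module is installed in compiled form; this text tells all that it offers.
- The arm moves only by the shell command python3 -m creep 'ROWS' [FORCE]. ROWS is JSON, a list of rows, each a list of 7 numbers: the shift along the tool's x, y, z each as a share of 4 cm, from -1 to 1, then the turn, a rotation vector about the tool's x, y, z each as a share of 8 degrees, from -1 to 1, then the opening, from -1 (shut) to 1 (fully open). A call has 1 to 8 rows; each row shifts and turns the commanded pose from where the row before left it, along the tool's axes as they then stand; what a row does not reach is not made up. A row lasts 1/10 s, in which the tool goes at most 50 mm and 8.59 degrees, less where a joint would pass 70% of its speed; a pose out of reach is approached as far as the arm can. A call with a number of a shift or a turn outside -1 to 1 is refused whole. A call with a gripper value outside its range is refused whole. The fingers move at their own pace and stop on an object; FORCE is the grip in N (left out, the last holds). Time passes only in rows, so rows that do not move let the fingers close. It gives the time, the measured TCP pose, the force, the opening and the grip force at its end, in the units of the state.
- arm.get_state(): the state, without advancing time (a new reading comes with each control period).
- vision.read_camera(name): name is "side" or "top"; returns (picture, depth): 480x640x3 uint8, blue, green, red; 480x640 float32, m along the optical axis (not along the pixel's ray), 0 where there is no reading.
- vision.camera_params(name): a dict with "camera_matrix" (3x3 intrinsics, pixels), "R" (3x3) and "t" (3): a world point X has camera coordinates R X + t. Camera axes: x right, y down, z forward; pixel columns grow to the right and rows downward; lengths in m; the calibration is good to about 2 mm. A picture is of the moment at which its call begins. camera_params takes no time and is no camera call.
- hand_in(): hands the job in; it is judged then, once.
The state is a dict: "t": time; "q": joint angles; "joint_velocities": joint speeds; "joint_efforts": joint torques, N m; "position": TCP position; "orientation": TCP orientation; "contact_force": force on the tool from outside, world axes, zero at the start; "torque": the same for the moment, N m; "gripper_width": finger opening in m; "gripper_force": force on a finger pad.
Only numpy, scipy, OpenCV 4.12 (cv2) and the standard library are available. Lean on these libraries where they do the work, as an engineer would, in place of code of your own. Each camera call takes 0.05 s, during which the arm holds its last target. There are 200 camera calls.

### The job

The hob's plate is due its temperature check: lift the steel milk pitcher off the warming hob by its handle, keeping it upright, and set it down (not dropped) in the middle of the round cork mat. Then draw the orange surface thermometer out of its parking stand and hold it upright on the hob, its copper foot inside the small orange ring in the middle of the plate, pressed lightly so that the sprung foot goes in about halfway, neither barely touching nor pushed right home. Finish while still holding it there, and leave the other things on the counter alone.

Things in the scene. Friction and masses are not known exactly. Their poses are not given: they have to be found in the camera images.
- pitcher: Steel milk pitcher with a fixed flat lid (small black knob), upright on the hob at the start, 0.3 to 0.45 kg. Origin: centre of its underside, z up. Body 91 mm across, 118 mm high, 131 with the knob. Strap handle towards its own -x: the upright strap is 14 mm wide (y), 4 mm thick, 83 to 87 mm from the axis, 51 to 97 mm above the underside; pinch it across the 14 mm from above.
- pitcher_handle (a point): Point on the pitcher's strap handle, in the middle of the upright strap, 80 mm above the pitcher's underside and 85 mm from its axis.
- hob: Portable warming hob, fixed: aluminium case with black glass top, 174 mm (x) by 164 mm (y), flat top 24 mm above the counter, small knob on the front (-x) edge. Origin on the counter under the middle of its ring marks (100 mm from the front edge). A thin grey ring 124 mm across marks the warm zone; the pitcher covers its middle at the start.
- hob_spot (a point): Centre of the small orange ring (26 mm across) printed in the middle of the hob's glass top, on the surface of the glass.
- mat: Round cork mat, fixed to the counter, 130 mm across, 7 mm thick. Origin at the centre of its underside.
- mat_top (a point): Centre of the cork mat's upper face.
- stand: Parking stand of the thermometer, fixed: dark base plate 84 x 72 x 6 mm with a square upright grey post, 33 mm outside with a 17 mm square socket down its middle, its rim 80 mm above the counter. The thermometer stands upright in the socket, foot 8 mm above the counter. Origin at the centre of the base's underside.
- probe: Surface thermometer, 0.155 kg, upright in its stand at the start. Origin: underside of the foot when fully out; z up the stem to the handle. Orange handle 28 (x) by 24 mm (y), flat sides, 78 to 168 mm above the origin, display on -x; below it a rubber collar 29 x 25 mm, its underside at 72 mm, resting on the stand's rim; steel stem 10 mm across (13 at its end).
- probe_grip (a point): Point on the axis of the thermometer's orange handle, 122 mm above probe's origin: the place to grip it, across the 24 mm (y) faces.
- probe_foot (a point): Centre of the underside of the thermometer's copper foot (12 mm disc on the sprung plunger); moves with the plunger.
- probe_tip (a joint): Plunger of the thermometer's foot: 0 = foot fully out, 0.010 m = pushed right home against its stop. Spring: 0.7 N to start, 2.5 N at half travel (0.005), 4.2 N at 0.010. Pushed in when the foot is pressed on something while the handle moves down.
- tamper: Coffee tamper with black handle, 58 mm across, 102 mm high, standing at the back edge of the counter. Bystander: leave it. Origin under its centre.
- cup: Small white espresso cup with a green band, 64 x 87 mm, 50 mm high, at the back edge of the counter. Bystander: leave it. Origin near the centre of its underside.
- leveller: Black puck leveller, 64 mm across, 36 mm high, at the back edge of the counter. Bystander: leave it. Origin under its centre.

How it is judged:
By the outcome, as a careful person would: the job done as asked, in the order asked, and still so for the second after the job is handed in, while the arm keeps its last pose, push and grip.
It also fails if it takes over 67 s, if anything falls off the work surface, if the arm or the gripper's body presses on something with over 40 N, if the wrist force passes 120 N, or if a joint passes its speed limit or range.

## Working session

There is one attempt and no reset: what is moved stays moved. The work goes in short steps, Python scripts to look and compute and a shell command to move; the robot and the scene stay as the last step left them, time stands still between calls to the robot, and variables do not carry over. Pictures are saved under pics/ and viewed, at most 13 in all, crops included, and the job is handed in when it is done.

```bash
mkdir -p pics
python3 - <<'E'
from workcell import arm, vision
import cv2, numpy as np
for n in("side","top"):
    p,d=vision.read_camera(n); cv2.imwrite(f"pics/{n}0.png",p); np.savez(f"{n}0.npz",p=p,d=d)
    c=vision.camera_params(n); print(n,c, (d>0).mean())
s=arm.get_state(); print(s, arm.hold_point_z)
E
```

```text
side {'camera_matrix': array([[458.3003785 ,   0.        , 321.20608242],
       [  0.        , 458.3003785 , 243.12222707],
       [  0.        ,   0.        ,   1.        ]]), 'R': array([[ 0.95382395, -0.29983133, -0.01791772],
       [-0.21282384, -0.63253151, -0.74472136],
       [ 0.21195727,  0.71414639, -0.66713495]]), 't': array([-0.58467942,  0.12853372,  0.92725196])} 0.9960709635416667
top {'camera_matrix': array([[433.65096161,   0.        , 314.26592236],
       [  0.        , 433.65096161, 236.82939386],
       [  0.        ,   0.        ,   1.        ]]), 'R': array([[-1.10267486e-02, -9.97457739e-01,  7.04021988e-02],
       [-9.87619813e-01, -1.53898675e-04, -1.56866447e-01],
       [ 1.56478486e-01, -7.12603332e-02, -9.85107328e-01]]), 't': array([-0.12321972,  0.57739764,  0.84030624])} 0.9959342447916667
{'t': 0.1, 'q': array([-1.43204910e+00,  3.59426634e-01,  1.51132984e+00, -2.19599075e-05,
        1.27248118e+00, -1.15093917e-01]), 'joint_velocities': array([ 0.00062438, -0.00096609, -0.00178305, -0.00127025, -0.00011358,
       -0.00179473]), 'joint_efforts': array([-8.28796310e-04, -5.28652954e+01, -2.79351050e+01, -2.33968822e-04,
        5.06619122e-03,  3.96194480e-05]), 'position': array([ 0.15057815, -0.58016972,  0.23053926]), 'orientation': array([[ 9.67953357e-01,  2.51129920e-01, -2.48296106e-04],
       [ 2.51129987e-01, -9.67952005e-01,  1.62629017e-03],
       [ 1.68071409e-04, -1.63652763e-03, -9.99998647e-01]]), 'contact_force': array([-0.17152568,  0.15414134, -0.9712649 ]), 'torque': array([ 0.00677992,  0.00447635, -0.03658427]), 'gripper_force': 0.0, 'gripper_width': 0.08524633106190212} 0.0187
```

View pics/side0.png

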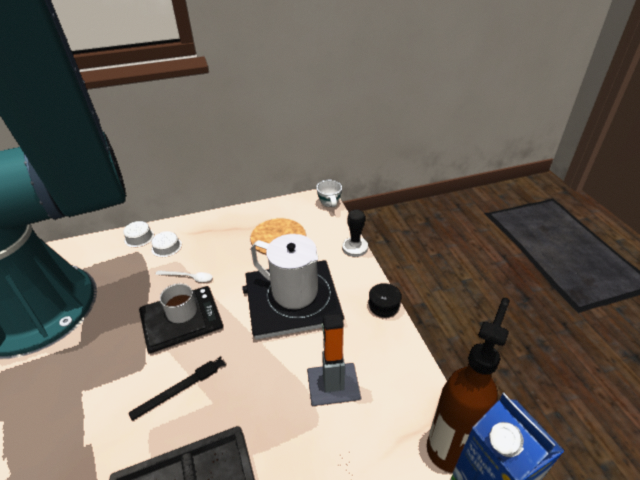

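View pics/top0.png

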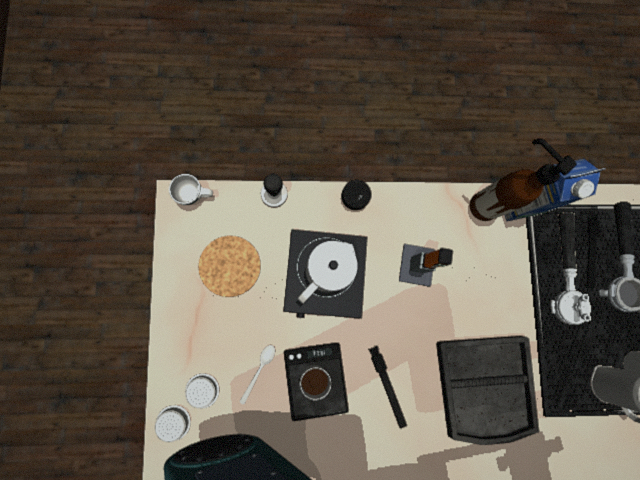

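The side view shows the pitcher at about (293,270), with its knob at (291,247) and its handle at (262,250). The mat is at (278,236) and the probe at (334,345) in its stand. In the top view the lid is at (333,265), the handle runs towards (305,295), the mat is at (229,266) and the probe is at (435,258). I'll enlarge a mosaic of these.

```bash
cat > h.py <<'E'
import numpy as np, cv2
from workcell import vision
C={n:vision.camera_params(n) for n in("side","top")}
def ray(n,u,v):
    c=C[n]; o=-c["R"].T@c["t"]; d=c["R"].T@np.linalg.solve(c["camera_matrix"],[u,v,1.]); return o,d/np.linalg.norm(d)
def plane(n,u,v,z):
    o,d=ray(n,u,v); return o+d*(z-o[2])/d[2]
def tri(a,b):   # a: top px, b: side px
    P=[C[n]["camera_matrix"]@np.c_[C[n]["R"],C[n]["t"]] for n in("top","side")]
    X=cv2.triangulatePoints(P[0],P[1],np.array(a,float),np.array(b,float))[:,0]; X=X[:3]/X[3]
    o,d=ray("top",*a);o2,d2=ray("side",*b); n=np.cross(d,d2); return X, abs((o2-o)@n)/np.linalg.norm(n)
def pix(n,X):
    c=C[n]; p=c["camera_matrix"]@(c["R"]@np.asarray(X,float)+c["t"]); return p[:2]/p[2]
def cloud(n,d):
    v,u=np.indices(d.shape); c=C[n]
    k=np.linalg.inv(c["camera_matrix"])@np.stack([u.ravel(),v.ravel(),np.ones(u.size)])*d.ravel()
    return (c["R"].T@(k-c["t"][:,None])).T.reshape(*d.shape,3)
E
python3 - <<'E'
from h import *
T=np.load("top0.npz")["p"];S=np.load("side0.npz")["p"]
def mask(p,lo,hi,box):
    m=cv2.inRange(cv2.cvtColor(p,cv2.COLOR_BGR2HSV),lo,hi); o=np.zeros_like(m);x0,y0,x1,y1=box;o[y0:y1,x0:x1]=m[y0:y1,x0:x1];return o
def big(m):
    c=max(cv2.findContours(m,0,1)[0],key=cv2.contourArea);return c
c=big(mask(T,(8,90,90),(25,255,255),(190,225,270,305)));e=cv2.fitEllipse(c);print("mat top",e, plane("top",*e[0],0.007))
c2=big(mask(S,(8,90,90),(25,255,255),(240,210,310,258)));print("mat side box",cv2.boundingRect(c2))
for n,p,b in(("top",T,(395,235,465,290)),("side",S,(310,300,360,380))):
    m=mask(p,(3,170,80),(16,255,255),b);c=big(m);print("probe",n,cv2.boundingRect(c),cv2.minAreaRect(c))
cr=[cv2.resize(p[y:y+75,x:x+100],(400,300),interpolation=cv2.INTER_CUBIC) for p,x,y in((T,280,222),(S,240,225),(T,390,222),(S,290,310))]
cv2.imwrite("pics/m1.png",np.vstack([np.hstack(cr[:2]),np.hstack(cr[2:])]))
E
```

```text
mat top ((229.03817749023438, 265.9368896484375), (59.44202423095703, 61.1840705871582), 56.14453887939453) [0.5215735  0.05077467 0.007     ]
mat side box (250, 218, 56, 27)
probe top (431, 265, 1, 1) ((431.0, 265.0), (0.0, 0.0), 0.0)
probe side (325, 328, 18, 33) ((333.5, 344.0), (32.0, 17.0), 90.0)
```

View pics/m1.png

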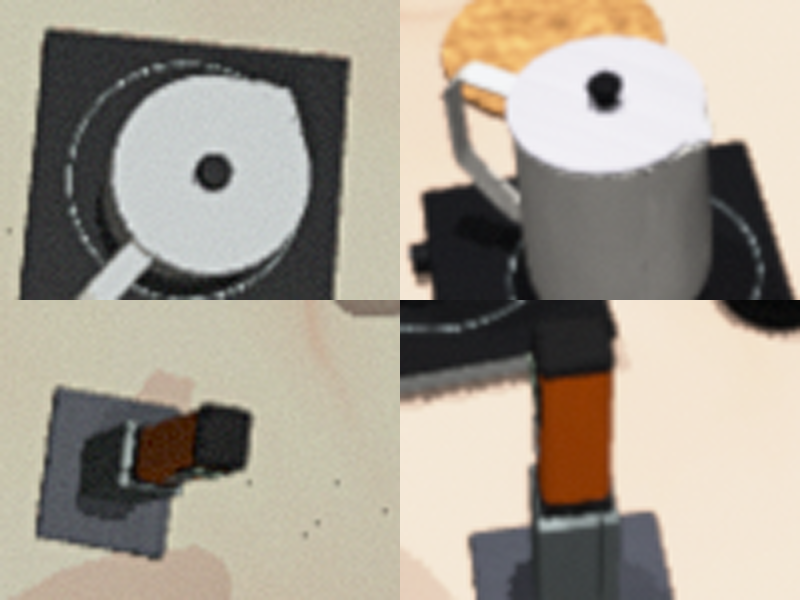

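The mosaic shows the knob at top px (333.2,265) and side px (291,247.5). The handle strap runs down-left in the top view. The probe has a black cap centred at about top px (445.5,258), and its orange body is at side px (333.5,344).

Run:
```python
from h import *
np.set_printoptions(precision=4,suppress=True)
D={n:np.load(n+"0.npz") for n in("top","side")}
cl={n:cloud(n,D[n]["d"]) for n in D}; im={n:D[n]["p"] for n in D}
def dark(n,box,thr=60):
    x0,y0,x1,y1=box; g=im[n][y0:y1,x0:x1].max(2); m=(g<thr).astype(np.uint8)*255
    c=max(cv2.findContours(m,0,1)[0],key=cv2.contourArea);M=cv2.moments(c);return (M["m10"]/M["m00"]+x0,M["m01"]/M["m00"]+y0),cv2.boundingRect(c)
kt=dark("top",(325,257,342,274),100);ks=dark("side",(283,239,300,256),100);print(kt,ks);K,e=tri(kt[0],ks[0]);print("knob",K,e)
for n in cl:
    P=cl[n];r=np.hypot(*(P[...,:2]-K[:2]).transpose(2,0,1));z=P[...,2]
    m=(r>.055)&(r<.1)&(z>.09)&(z<.15);Q=P[m];print(n,"handle n",len(Q),np.median(Q,0)); a=np.degrees(np.arctan2(*(np.median(Q[:,:2],0)-K[:2])[::-1]));print("ang",a,"rmax",r[m].max(), "z",np.percentile(Q[:,2],[5,50,95]))
    m2=(r>.012)&(r<.04)&(z>.11)&(z<.17);print("lid z",np.median(z[m2]),P[m2].mean(0))
    m3=(r<.06)&(z>.125);
    G=plane("top",434,258,0.1)
    q=P[(np.hypot(P[...,0]-G[0],P[...,1]-G[1])<.07)&(z>.09)];print("probe",len(q)); 
    print(" ztop",np.percentile(q[:,2],[50,98]), "xy min",q.min(0),"max",q.max(0),"top face",q[q[:,2]>q[:,2].max()-.006].mean(0))
    f=lambda X,R,a,b:P[(np.hypot(P[...,0]-X[0],P[...,1]-X[1])<R)&(z>a)&(z<b)]
    print("hobtop z",np.median(f(K,.1,.015,.035)[:,2]),"mat z",np.median(f((.5216,.0508),.05,-.01,.02)[:,2]),"table",np.median(f((.45,-.05),.03,-.03,.02)[:,2]))
# hob outline in top view
g=im["top"].max(2);m=np.zeros_like(g);m[222:325,276:375]=(g[222:325,276:375]<85)*255
m=cv2.morphologyEx(m,cv2.MORPH_OPEN,np.ones((9,9)));m=cv2.morphologyEx(m,cv2.MORPH_CLOSE,np.ones((45,45)))
c=max(cv2.findContours(m,0,1)[0],key=cv2.contourArea);rc=cv2.boxPoints(cv2.minAreaRect(c));print(rc);W=np.array([plane("top",*p,.024) for p in rc]);print(W,np.linalg.norm(np.diff(W,axis=0),axis=1),W.mean(0))
# ring: bright-ish thin pixels around the warm zone, both views
print("pitcher base from knob", K[:2])
```

```text
((332.807560137457, 264.69415807560136), (4, 4, 9, 9)) ((290.59574468085106, 247.13475177304966), (4, 4, 8, 10))
knob [ 0.51   -0.1525  0.1467] 0.0004026664920119379
top handle n 128 [ 0.4583 -0.1042  0.1314]
ang 136.90707127797603 rmax 0.08577508537587193 z [0.1203 0.1314 0.1343]
lid z 0.1411542309016409 [ 0.5097 -0.1523  0.1411]
probe 458
 ztop [0.1637 0.1774] xy min [ 0.5069 -0.3653  0.0903] max [ 0.5388 -0.339   0.1781] top face [ 0.523  -0.3523  0.1752]
hobtop z 0.023667002906378527 mat z 0.006849756938514179 table -0.00019285971726211605
side handle n 125 [ 0.4519 -0.103   0.1277]
ang 139.59393633427285 rmax 0.085851946158843 z [0.0941 0.1277 0.1335]
lid z 0.1413077446097437 [ 0.5095 -0.154   0.1413]
probe 905
 ztop [0.1507 0.1768] xy min [ 0.5062 -0.37    0.0909] max [ 0.5381 -0.3432  0.178 ] top face [ 0.522  -0.3573  0.1751]
hobtop z 0.02374448284277926 mat z 0.007007338999330586 table -0.0001335071832211266
[[283.0824 311.9294]
 [289.4471 229.1882]
 [367.2941 235.1765]
 [360.9294 317.9177]]
[[ 0.4252 -0.0625  0.024 ]
 [ 0.5972 -0.0759  0.024 ]
 [ 0.5844 -0.2417  0.024 ]
 [ 0.411  -0.2231  0.024 ]] [0.1725 0.1663 0.1744] [ 0.5045 -0.1508  0.024 ]
pitcher base from knob [ 0.51   -0.1525]
```

```bash
cat > go.py <<'E'
import sys, numpy as np
from workcell import arm
from scipy.spatial.transform import Rotation as Ro
np.set_printoptions(precision=3,suppress=True)
def rel(x,y,z,a):
    """tool-frame shift (4 cm units) and turn (8 deg units) from the present pose to TCP x,y,z with tool y at a deg, pointing down"""
    s=arm.get_state(); R=np.array(s["orientation"]); c,n=np.cos(np.radians(a)),np.sin(np.radians(a))
    Rt=np.array([[-n,c,0],[c,n,0],[0,0,-1.]])
    print("t",s["t"],"p",s["position"],"F",s["contact_force"],"w",s["gripper_width"],"gf",s["gripper_force"])
    print("yaw",np.degrees(np.arctan2(R[1,1],R[0,1])),"tilt z",R[:,2],"q",s["q"])
    print("shift",R.T@(np.array([x,y,z])-s["position"])/.04,"turn",np.degrees(Ro.from_matrix(R.T@Rt).as_rotvec())/8)
if __name__=="__main__": rel(*map(float,sys.argv[1:]))
E
python3 go.py 0.4468 -0.0956 0.22 48
python3 - <<'E'
from h import *
np.set_printoptions(precision=4,suppress=True)
D=np.load("top0.npz")
P=cloud("top",D["d"]);z=P[...,2];r=np.hypot(P[...,0]-.522,P[...,1]+.355)
for a,b,R in((.003,.010,.07),(.172,.182,.03)):
    q=P[(z>a)&(z<b)&(r<R)][:,:2].astype(np.float32);print(len(q),q.mean(0),cv2.minAreaRect(q))
g=D["p"].astype(int);u=slice(395,440);v=slice(238,290)
S=np.load("side0.npz")["p"]; hs=cv2.cvtColor(S,cv2.COLOR_BGR2HSV)
m=((hs[...,1]>60)&(hs[...,0]>100)&(hs[...,0]<135)).astype(np.uint8);m[:360]=0;m[410:]=0;m[:,:300]=0;m[:,365:]=0
c=max(cv2.findContours(m,0,1)[0],key=cv2.contourArea);W=np.array([plane("side",*p[0],.006)[:2] for p in c],np.float32);print("side base",len(W),cv2.minAreaRect(W))
E
```

```text
t 0.1 p [ 0.151 -0.58   0.231] F [-0.172  0.154 -0.971] w 0.08524633106190212 gf 0.0
yaw -75.45559496903462 tilt z [-0.     0.002 -1.   ] q [-1.432  0.359  1.511 -0.     1.272 -0.115]
shift [10.21  -9.866  0.281] turn [ -0.005  -0.013 -15.432]
767 [ 0.52   -0.3446] ((0.518680214881897, -0.34847354888916016), (0.13156551122665405, 0.10627850890159607), 12.84773063659668)
200 [ 0.523  -0.3523] ((0.5233858227729797, -0.3524336516857147), (0.02330082841217518, 0.02867499366402626), 79.0701904296875)Traceback (most recent call last):
  File "<stdin>", line 10, in <module>
ValueError: max() iterable argument is empty
```

```bash
python3 -m creep '[[0.85,-0.82,0,0,0,0,1],[0.85,-0.82,0,0,0,0,1],[0.85,-0.82,0,0,0,0,1],[0.85,-0.82,0,0,0,0,1],[0.85,-0.82,0,0,0,0,1],[0.85,-0.82,0,0,0,0,1],[0.85,-0.82,0,0,0,0,1],[0.85,-0.82,0,0,0,0,1]]'
python3 -m creep '[[0.85,-0.82,0,0,0,0,1],[0.85,-0.82,0,0,0,0,1],[0.85,-0.82,0,0,0,0,1],[0.85,-0.82,0,0,0,0,1],[0,0,0,0,0,-1,1],[0,0,0,0,0,-1,1],[0,0,0,0,0,-1,1],[0,0,0,0,0,-1,1]]'
python3 -m creep '[[0,0,0,0,0,-1,1],[0,0,0,0,0,-1,1],[0,0,0,0,0,-1,1],[0,0,0,0,0,-1,1],[0,0,0,0,0,-1,1],[0,0,0,0,0,-1,1],[0,0,0,0,0,-1,1],[0,0,0,0,0,-1,1]]'
python3 -m creep '[[0,0,0,0,0,-1,1],[0,0,0,0,0,-1,1],[0,0,0,0,0,-1,1],[0,0,0,0,0,-0.43,1],[0,0,0,0,0,0,1],[0,0,0,0,0,0,1]]'
python3 go.py 0.4468 -0.0956 0.085 48
```

```text
t: 0.9
position: [0.3485, -0.2566, 0.2312]
orientation: [[0.968, 0.251, -0.0], [0.251, -0.968, 0.0], [0.0, -0.0, -1.0]]
contact_force: [1.4, -0.3, 0.6]
gripper_width: 0.0853
gripper_force: 0.0
t: 1.7
position: [0.4465, -0.0969, 0.231]
orientation: [[0.683, 0.73, -0.001], [0.73, -0.683, 0.0], [-0.0, -0.001, -1.0]]
contact_force: [-0.0, -0.4, -0.4]
gripper_width: 0.0853
gripper_force: 0.0
t: 2.5
position: [0.4464, -0.0972, 0.231]
orientation: [[-0.356, 0.934, -0.001], [0.934, 0.356, 0.0], [0.001, -0.001, -1.0]]
contact_force: [-0.6, 0.8, -0.3]
gripper_width: 0.0851
gripper_force: 0.0
t: 3.1
position: [0.4465, -0.0972, 0.2311]
orientation: [[-0.742, 0.671, -0.001], [0.671, 0.742, 0.0], [0.001, -0.0, -1.0]]
contact_force: [0.4, 0.5, 0.5]
gripper_width: 0.0853
gripper_force: 0.0
t 3.1 p [ 0.446 -0.097  0.231] F [0.354 0.539 0.491] w 0.08534640220051687 gf 0.0
yaw 47.87705538569859 tilt z [-0.001  0.    -1.   ] q [-0.366  0.151  1.804  0.     1.187 -1.201]
shift [0.019 0.036 3.653] turn [-0.001 -0.004 -0.015]
```

```bash
python3 -m creep '[[0.02,0.04,0.5,0,0,0,1],[0,0,0.5,0,0,0,1],[0,0,0.5,0,0,0,1],[0,0,0.5,0,0,0,1],[0,0,0.5,0,0,0,1],[0,0,0.5,0,0,0,1],[0,0,0.4,0,0,0,1],[0,0,0.25,0,0,0,1]]'
python3 -m creep '[[0,0,0,0,0,0,-0.2],[0,0,0,0,0,0,-0.2],[0,0,0,0,0,0,-0.2],[0,0,0,0,0,0,-0.2]]' 30
python3 - <<'E'
from h import *
a=[]
for n,x,y in(("side",230,205),("top",270,215)):
    p,d=vision.read_camera(n); a.append(cv2.resize(p[y:y+120,x:x+100],(400,480),interpolation=cv2.INTER_CUBIC))
cv2.imwrite("pics/g1.png",np.hstack(a))
E
python3 go.py 0.4468 -0.0956 0.085 48
```

```text
t: 3.9
position: [0.4466, -0.0954, 0.0842]
orientation: [[-0.742, 0.67, -0.002], [0.67, 0.742, 0.001], [0.002, -0.001, -1.0]]
contact_force: [-0.1, -0.5, 0.1]
gripper_width: 0.0853
gripper_force: 0.0
t: 4.3
position: [0.4479, -0.0958, 0.0861]
orientation: [[-0.743, 0.67, 0.002], [0.67, 0.743, -0.0], [-0.001, 0.001, -1.0]]
contact_force: [-0.6, -0.2, 0.8]
gripper_width: 0.0342
gripper_force: 0.0
t 4.4 p [ 0.448 -0.096  0.086] F [-0.178  0.156 -0.202] w 0.03412290113924942 gf 0.0
yaw 47.98012152488666 tilt z [ 0.001 -0.    -1.   ] q [-0.362  0.359  1.971  0.     0.81  -1.199]
shift [ 0.018 -0.012  0.022] turn [ 0.004  0.008 -0.002]
```

View pics/g1.png

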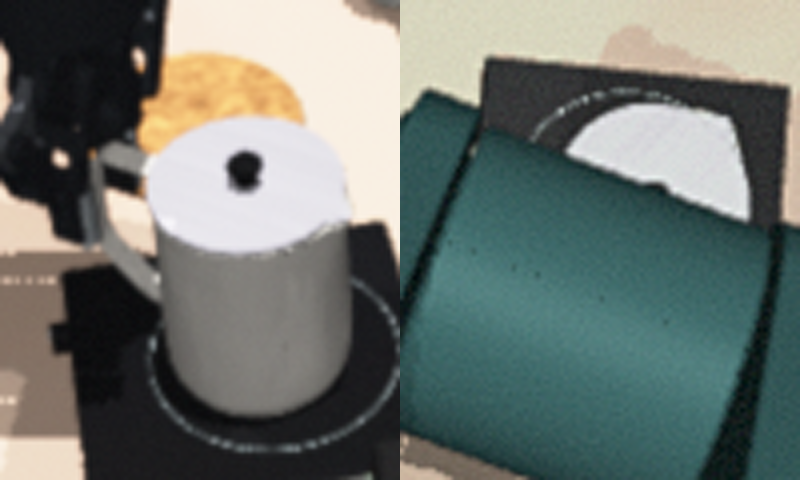

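The side crop shows the near finger at about (65,200), just left of the strap at (95,195), with the other finger behind the strap. So the strap is between the pads. I'll close now.

```bash
python3 -m creep '[[0,0,0,0,0,0,-1],[0,0,0,0,0,0,-1],[0,0,0,0,0,0,-1],[0,0,0,0,0,0,-1],[0,0,0,0,0,0,-1],[0,0,0,0,0,0,-1]]' 110
python3 -m creep '[[0,0,-0.05,0,0,0,-1],[0,0,-0.1,0,0,0,-1],[0,0,-0.1,0,0,0,-1],[0,0,-0.1,0,0,0,-1],[0,0,-0.1,0,0,0,-1],[0,0,-0.05,0,0,0,-1],[0,0,0,0,0,0,-1],[0,0,0,0,0,0,-1]]'
python3 - <<'E'
from h import *
np.set_printoptions(precision=4,suppress=True)
p,d=vision.read_camera("side");cv2.imwrite("pics/l1.png",cv2.resize(p[195:325,225:355],(520,520),interpolation=cv2.INTER_CUBIC))
P=cloud("side",d)[225:330,250:340].reshape(-1,3)
K=np.array([.51,-.1525]);r=np.hypot(*(P[:,:2]-K).T);Q=P[(r>.012)&(r<.038)&(P[:,2]>.125)&(P[:,2]<.2)]
A=np.c_[Q[:,:2]-K,np.ones(len(Q))];s=np.linalg.lstsq(A,Q[:,2],rcond=None)[0];print("lid plane slopes deg",np.degrees(s[:2]),"z",s[2],"res",np.std(A@s-Q[:,2]))
E
python3 go.py 0.4468 -0.0956 0.10 48
```

```text
t: 5.0
position: [0.4473, -0.0956, 0.0858]
orientation: [[-0.743, 0.669, 0.0], [0.669, 0.743, -0.0], [-0.0, 0.0, -1.0]]
contact_force: [-1.4, 0.3, 6.5]
gripper_width: 0.0108
gripper_force: 107.3
t: 5.8
position: [0.4472, -0.0956, 0.1053]
orientation: [[-0.743, 0.669, -0.0], [0.669, 0.743, 0.0], [0.0, 0.0, -1.0]]
contact_force: [-0.3, 0.8, -3.5]
gripper_width: 0.0111
gripper_force: 107.3
lid plane slopes deg [-0.4668  0.4506] z 0.15953046884807998 res 0.000998972148202198
t 5.85 p [ 0.447 -0.096  0.105] F [-0.188 -0.625 -5.219] w 0.010962112747405049 gf 107.27365493774414
yaw 47.97951904312128 tilt z [-0.  0. -1.] q [-0.362  0.326  1.953  0.     0.862 -1.199]
shift [ 0.005 -0.006  0.131] turn [ 0.    -0.002 -0.003]
```

View pics/l1.png

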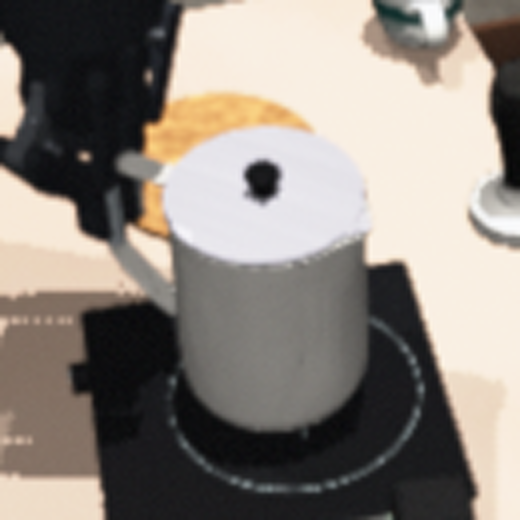

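The pitcher is lifted and level: knob at side px about (290.5,239.5), underside clear of the plate, tilt about 0.6°. Next I'll find the knob position and the move to the mat.

Run:
```python
from h import *
np.set_printoptions(precision=4,suppress=True)
k=plane("side",290.5,239.5,.165);print(k)
S=np.load("side0.npz"); m=cv2.inRange(cv2.cvtColor(S["p"],cv2.COLOR_BGR2HSV),(8,90,90),(25,255,255));m[:205]=0;m[262:]=0;m[:,:240]=0;m[:,312:]=0
c=max(cv2.findContours(m,0,1)[0],key=cv2.contourArea)
W=np.array([plane("side",*p[0],.007)[:2] for p in c]);
W=W[W[:,1]>.045]
from scipy.optimize import least_squares
f=least_squares(lambda a:np.hypot(*(W-a).T)-.065,[.52,.05],loss="soft_l1",f_scale=.002);print("mat side",f.x,np.abs(f.fun).mean())
d=(np.r_[f.x,0]+[.5216,.0508,0])/2-k;print("delta",d)
import go; s=go.arm.get_state()["position"]; go.rel(s[0]+d[0],s[1]+d[1],.135,48)
```

```text
[ 0.5107 -0.1527  0.165 ]
mat side [0.521  0.0454] 0.010774741087627772
delta [ 0.0105  0.2008 -0.165 ]
t 5.85 p [ 0.447 -0.096  0.105] F [-0.188 -0.625 -5.219] w 0.010962112747405049 gf 107.27365493774414
yaw 47.97951904312128 tilt z [-0.  0. -1.] q [-0.362  0.326  1.953  0.     0.862 -1.199]
shift [ 3.165  3.906 -0.743] turn [ 0.    -0.002 -0.003]
```

```bash
python3 -m creep '[[0,0,-0.25,0,0,0,-1],[0,0,-0.25,0,0,0,-1],[0.1,0.12,-0.25,0,0,0,-1],[0.2,0.25,0,0,0,0,-1],[0.3,0.37,0,0,0,0,-1],[0.3,0.37,0,0,0,0,-1],[0.3,0.37,0,0,0,0,-1],[0.3,0.37,0,0,0,0,-1]]'
python3 -m creep '[[0.3,0.37,0,0,0,0,-1],[0.3,0.37,0,0,0,0,-1],[0.3,0.37,0,0,0,0,-1],[0.3,0.37,0,0,0,0,-1],[0.3,0.37,0,0,0,0,-1],[0.15,0.2,0,0,0,0,-1],[0.05,0.06,0,0,0,0,-1],[0,0,0,0,0,0,-1]]'
python3 -m creep '[[0,0,0.2,0,0,0,-1],[0,0,0.3,0,0,0,-1],[0,0,0.3,0,0,0,-1],[0,0,0.3,0,0,0,-1],[0,0,0.15,0,0,0,-1],[0,0,0,0,0,0,-1],[0,0,0,0,0,0,-1]]'
python3 - <<'E'
from h import *
np.set_printoptions(precision=4,suppress=True)
a=[]
for n,x,y in(("side",210,175),("top",160,190)):
    p,d=vision.read_camera(n);np.savez(n+"1.npz",p=p,d=d); a.append(cv2.resize(p[y:y+130,x:x+100],(400,520),interpolation=cv2.INTER_CUBIC))
    P=cloud(n,d).reshape(-1,3);K=np.array([.5216,.0508]);r=np.hypot(*(P[:,:2]-K).T);Q=P[(r<.05)&(P[:,2]>.1)&(P[:,2]<.18)]
    Q=Q[np.abs(Q[:,2]-np.median(Q[:,2]))<.006];A=np.c_[Q[:,:2]-K,np.ones(len(Q))];s=np.linalg.lstsq(A,Q[:,2],rcond=None)[0];print(n,len(Q),"tilt",np.degrees(s[:2]),s[2],"cent",Q.mean(0))
cv2.imwrite("pics/p1.png",np.hstack(a))
E
python3 go.py 0.458 0.108 0.07 48
```

```text
t: 6.65
position: [0.4519, 0.0013, 0.1354]
orientation: [[-0.743, 0.669, 0.0], [0.669, 0.743, 0.001], [0.0, 0.0, -1.0]]
contact_force: [-0.2, -0.8, -3.9]
gripper_width: 0.0109
gripper_force: 107.4
t: 7.45
position: [0.458, 0.1081, 0.1353]
orientation: [[-0.744, 0.669, -0.0], [0.669, 0.744, -0.0], [0.0, -0.0, -1.0]]
contact_force: [-0.1, -0.3, -3.7]
gripper_width: 0.0109
gripper_force: 107.4
t: 8.15
position: [0.4582, 0.1074, 0.0853]
orientation: [[-0.743, 0.67, -0.0], [0.67, 0.743, 0.0], [0.0, -0.0, -1.0]]
contact_force: [0.3, -0.2, -3.2]
gripper_width: 0.0106
gripper_force: 107.4
side 869 tilt [-0.3183  1.3275] 0.13943721094315797 cent [0.5204 0.0418 0.1392]
top 1974 tilt [-0.4795  0.7576] 0.13974380899258199 cent [0.5221 0.049  0.1397]
t 8.25 p [0.459 0.108 0.086] F [ 0.648 -0.196 -3.914] w 0.010688541076050953 gf 107.41222500801086
yaw 47.96746539974901 tilt z [ 0.001  0.    -1.   ] q [ 0.084  0.374  1.943  0.     0.823 -0.754]
shift [ 0.018 -0.005  0.394] turn [ 0.006  0.005 -0.004]
```

View pics/p1.png

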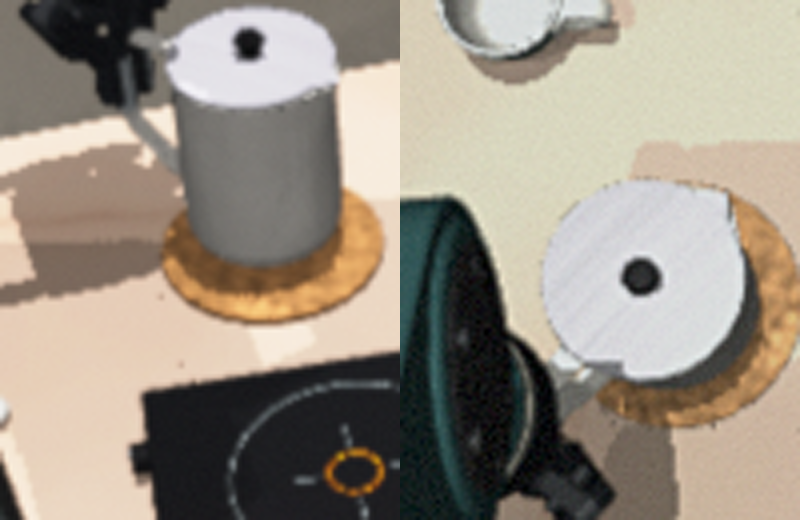

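The pitcher hangs upright over the mat: knob at top px (220,259.2) and side px (272.2,185.8). The orange ring is now exposed at side px (298.8,293). I'll triangulate both.

Run:
```python
from h import *
np.set_printoptions(precision=4,suppress=True)
print("knob",tri((220,259.25),(272.25,185.75)))
I={n:np.load(n+"1.npz")["p"] for n in("top","side")};o={}
for n,b in(("top",(310,235,360,285)),("side",(285,280,315,308))):
    x0,y0,x1,y1=b;hs=cv2.cvtColor(I[n],cv2.COLOR_BGR2HSV)[y0:y1,x0:x1];m=((hs[...,0]<25)&(hs[...,1]>110)&(hs[...,2]>70)).astype(np.uint8)
    pts=np.argwhere(m)[:,::-1].astype(np.float32);e=cv2.fitEllipse(pts);bx=cv2.boundingRect(m);c=(bx[0]+(bx[2]-1)/2+x0,bx[1]+(bx[3]-1)/2+y0);o[n]=c
    print(n,len(pts),e,bx,c,plane(n,*c,.024))
print("ring",tri(o["top"],o["side"]))
# mat in side view, full outline of the part in front of the pitcher
m=cv2.inRange(cv2.cvtColor(I["top"],cv2.COLOR_BGR2HSV),(8,90,90),(25,255,255))
```

```text
knob (array([0.5215, 0.0499, 0.1452]), np.float64(0.0010286728132035546))
top 64 ((16.36663246154785, 31.58555030822754), (12.555493354797363, 12.605973243713379), 107.93057250976562) (10, 25, 14, 14) (326.5, 266.5) [ 0.5179 -0.1533  0.024 ]
side 83 ((13.214802742004395, 12.524733543395996), (10.449564933776855, 13.368781089782715), 85.07514953613281) (6, 7, 15, 12) (298.0, 292.5) [ 0.5167 -0.154   0.024 ]
ring (array([ 0.5174, -0.1533,  0.0231]), np.float64(0.0011418784458198012))
```

```bash
python3 -m creep '[[0,0,0.1,0,0,0,-1],[0,0,0.1,0,0,0,-1],[0,0,0.06,0,0,0,-1],[0,0,0.04,0,0,0,-1],[0,0,0.03,0,0,0,-1],[0,0,0,0,0,0,-1],[0,0,0,0,0,0,-1]]'
python3 -m creep '[[0,0,0.02,0,0,0,-1],[0,0,0.02,0,0,0,-1],[0,0,0,0,0,0,-1],[0,0,0,0,0,0,-1]]'
```

```text
t: 8.95
position: [0.4582, 0.1078, 0.0721]
orientation: [[-0.743, 0.669, -0.0], [0.669, 0.743, 0.0], [0.0, 0.0, -1.0]]
contact_force: [0.2, 0.4, -4.3]
gripper_width: 0.0107
gripper_force: 107.4
t: 9.35
position: [0.4582, 0.1078, 0.0706]
orientation: [[-0.743, 0.669, 0.0], [0.669, 0.743, 0.0], [-0.0, 0.0, -1.0]]
contact_force: [1.0, -0.9, -4.5]
gripper_width: 0.0108
gripper_force: 107.4
```

```bash
python3 -m creep '[[0,0,0.02,0,0,0,-1],[0,0,0.02,0,0,0,-1],[0,0,0,0,0,0,-1],[0,0,0,0,0,0,-1]]'
python3 -m creep '[[0,0,0.02,0,0,0,-1],[0,0,0,0,0,0,-1],[0,0,0,0,0,0,-1]]'
```

```text
t: 9.75
position: [0.458, 0.1079, 0.069]
orientation: [[-0.743, 0.669, -0.0], [0.669, 0.743, 0.0], [0.0, 0.0, -1.0]]
contact_force: [-1.9, 1.9, -0.6]
gripper_width: 0.0109
gripper_force: 107.9
t: 10.05
position: [0.4581, 0.1079, 0.0688]
orientation: [[-0.743, 0.669, 0.0], [0.669, 0.743, 0.0], [0.0, 0.0, -1.0]]
contact_force: [-4.1, 2.2, 9.5]
gripper_width: 0.0111
gripper_force: 109.0
```

```bash
python3 -m creep '[[0,0,-0.01,0,0,0,-1],[0,0,0,0,0,0,-1],[0,0,0,0,0,0,-0.6],[0,0,0,0,0,0,-0.5],[0,0,0,0,0,0,-0.4],[0,0,0,0,0,0,-0.2],[0,0,0,0,0,0,0]]' 20
python3 -m creep '[[0,0,0,0,0,0,0.5],[0,0,0,0,0,0,0.5],[0,0,-0.2,0,0,0,0.5],[0,0,-0.5,0,0,0,0.5],[0,0,-0.8,0,0,0,0.5],[0,0,-0.8,0,0,0,0.5],[0,0,-0.8,0,0,0,0.5],[0,0,-0.9,0,0,0,0.5]]'
python3 go.py 0.523 -0.3545 0.23 79
```

```text
t: 10.75
position: [0.4583, 0.1077, 0.0685]
orientation: [[-0.743, 0.669, 0.0], [0.669, 0.743, 0.0], [-0.0, 0.0, -1.0]]
contact_force: [0.1, 0.2, -0.6]
gripper_width: 0.0424
gripper_force: 0.0
t: 11.55
position: [0.4574, 0.1077, 0.2301]
orientation: [[-0.743, 0.669, -0.001], [0.669, 0.743, 0.0], [0.0, -0.0, -1.0]]
contact_force: [1.7, -0.1, -0.1]
gripper_width: 0.0641
gripper_force: 0.0
t 11.55 p [0.457 0.108 0.23 ] F [ 1.677 -0.111 -0.061] w 0.06405011421325059 gf 0.0
yaw 47.984297520879785 tilt z [-0.001  0.    -1.   ] q [ 0.084  0.172  1.781  0.     1.189 -0.753]
shift [-8.952 -7.488  0.002] turn [-0.001 -0.004 -3.877]
```

```bash
python3 -m creep '[[-0.4,-0.33,0,0,0,0,0.5],[-0.75,-0.63,0,0,0,0,0.5],[-0.75,-0.63,0,0,0,0,0.5],[-0.75,-0.63,0,0,0,0,0.5],[-0.75,-0.63,0,0,0,0,0.5],[-0.75,-0.63,0,0,0,0,0.5],[-0.75,-0.63,0,0,0,0,0.5],[-0.75,-0.63,0,0,0,0,0.5]]'
python3 -m creep '[[-0.75,-0.63,0,0,0,0,0.5],[-0.75,-0.63,0,0,0,0,0.5],[-0.75,-0.63,0,0,0,0,0.5],[-0.75,-0.63,0,0,0,0,0.5],[-0.3,-0.23,0,0,0,0,0.5]]'
python3 - <<'E'
from h import *
np.set_printoptions(precision=4,suppress=True)
D={}
for n in("side","top"):
    p,d=vision.read_camera(n);D[n]=p;np.savez(n+"2.npz",p=p,d=d)
    P=cloud(n,d).reshape(-1,3);K=np.array([.5216,.0508]);r=np.hypot(*(P[:,:2]-K).T);Q=P[(r<.043)&(r>.012)&(P[:,2]>.115)&(P[:,2]<.13)]
    A=np.c_[Q[:,:2]-K,np.ones(len(Q))];s=np.linalg.lstsq(A,Q[:,2],rcond=None)[0];print(n,len(Q),"tilt",np.degrees(s[:2]),s[2],"cent",Q.mean(0))
cv2.imwrite("pics/q1.png",np.hstack([cv2.resize(D["top"][190:350,160:320],(400,400)),cv2.resize(D["side"][180:400,230:450],(400,400))]))
E
python3 go.py 0.523 -0.3545 0.23 79
```

```text
t: 12.35
position: [0.499, -0.1859, 0.2292]
orientation: [[-0.743, 0.669, 0.0], [0.669, 0.743, -0.0], [-0.0, 0.0, -1.0]]
contact_force: [0.5, -0.0, 0.3]
gripper_width: 0.0643
gripper_force: 0.0
t: 12.85
position: [0.5238, -0.3582, 0.229]
orientation: [[-0.741, 0.671, 0.001], [0.671, 0.741, -0.002], [-0.002, -0.001, -1.0]]
contact_force: [0.4, -0.1, 0.5]
gripper_width: 0.0641
gripper_force: 0.0
side 646 tilt [-0.0284 -0.2015] 0.1243749996450042 cent [0.5208 0.0491 0.1244]
top 1603 tilt [ 0.0542 -0.0528] 0.12419362102319685 cent [0.5212 0.0509 0.1242]
t 12.95 p [ 0.524 -0.356  0.229] F [-0.651  0.432 -0.926] w 0.06399734418212227 gf 0.0
yaw 47.85235942737417 tilt z [ 0. -0. -1.] q [-0.706  0.409  1.438 -0.     1.295 -1.542]
shift [ 0.044  0.024 -0.034] turn [-0.001  0.004 -3.893]
```

View pics/q1.png

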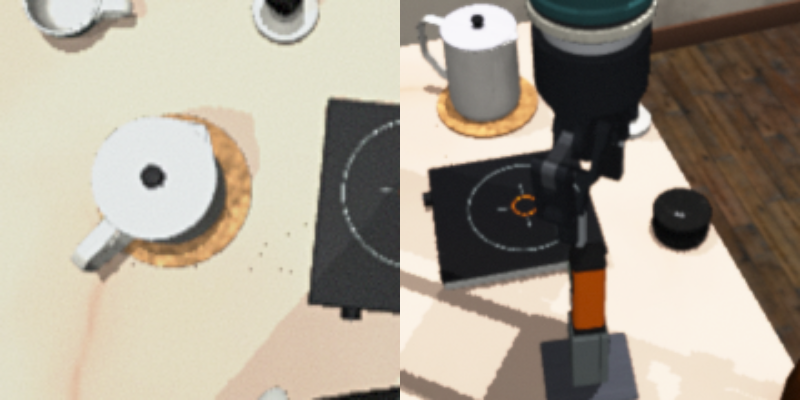

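The pitcher stands flat in the middle of the mat, at (0.521,0.050). The gripper is above the probe. I'll rotate and descend.

```bash
python3 -m creep '[[0.04,0.02,0,0,0,-0.97,0.5],[0,0,0,0,0,-0.97,0.5],[0,0,0,0,0,-0.97,0.5],[0,0,0,0,0,-0.97,0.5],[0,0,0,0,0,0,0.5],[0,0,0,0,0,0,0.5]]'
python3 go.py 0.523 -0.3545 0.111 79
```

```text
t: 13.55
position: [0.5228, -0.3513, 0.2287]
orientation: [[-0.981, 0.193, -0.0], [0.193, 0.981, 0.001], [0.0, 0.001, -1.0]]
contact_force: [0.6, 1.0, 0.1]
gripper_width: 0.0637
gripper_force: 0.0
t 13.55 p [ 0.523 -0.351  0.229] F [0.58  1.031 0.134] w 0.06365814961739413 gf 0.0
yaw 78.8684956827817 tilt z [-0.     0.001 -1.   ] q [-0.702  0.404  1.445  0.     1.293 -2.078]
shift [-0.022 -0.079  2.943] turn [ 0.005 -0.003 -0.016]
```

```bash
python3 -m creep '[[-0.02,-0.08,0.4,0,0,0,0.5],[0,0,0.4,0,0,0,0.5],[0,0,0.4,0,0,0,0.5],[0,0,0.4,0,0,0,0.5],[0,0,0.4,0,0,0,0.5],[0,0,0.4,0,0,0,0.5],[0,0,0.35,0,0,0,0.5],[0,0,0.19,0,0,0,0.5]]'
python3 -m creep '[[0,0,0,0,0,0,-0.2],[0,0,0,0,0,0,-0.2],[0,0,0,0,0,0,-0.2],[0,0,0,0,0,0,-0.3]]'
python3 - <<'E'
from h import *
D={}
for n in("side","top"):
    p,d=vision.read_camera(n);D[n]=p
cv2.imwrite("pics/r1.png",np.hstack([cv2.resize(D["top"][210:310,380:480],(400,400),interpolation=2),cv2.resize(D["side"][290:390,285:385],(400,400),interpolation=2)]))
E
python3 go.py 0.523 -0.3545 0.111 79
```

```text
t: 14.35
position: [0.5225, -0.3552, 0.1096]
orientation: [[-0.981, 0.192, -0.001], [0.192, 0.981, 0.001], [0.002, 0.001, -1.0]]
contact_force: [-1.0, 0.7, -0.8]
gripper_width: 0.0645
gripper_force: 0.0
t: 14.75
position: [0.5235, -0.3564, 0.1117]
orientation: [[-0.982, 0.191, 0.001], [0.191, 0.982, -0.001], [-0.001, -0.001, -1.0]]
contact_force: [0.1, -0.2, 0.3]
gripper_width: 0.0298
gripper_force: 0.0
t 14.85 p [ 0.523 -0.356  0.111] F [0.481 0.606 0.373] w 0.02959185043134086 gf 0.0
yaw 79.01367119221162 tilt z [ 0.001 -0.001 -1.   ] q [-0.707  0.526  1.559  0.     1.056 -2.086]
shift [0.019 0.043 0.012] turn [-0.003  0.006  0.002]
```

View pics/r1.png

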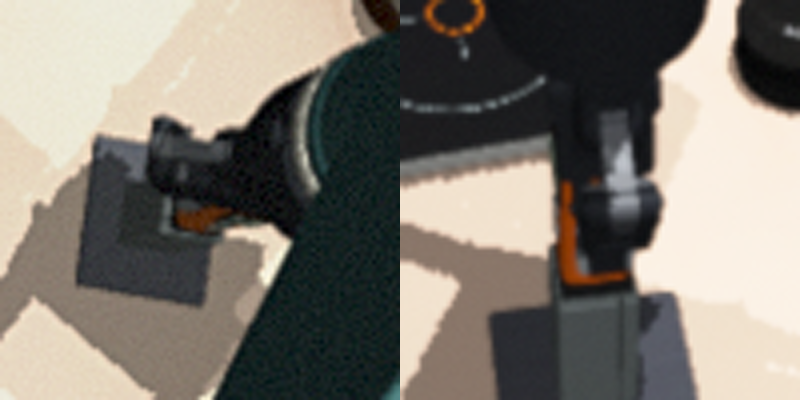

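The side crop shows the near finger at crop x of about 585–662 and the probe body at about 558–632, so the finger may sit off-centre along x. I'll check by projection and depth.

Run:
```python
from h import *
np.set_printoptions(precision=4,suppress=True)
from workcell import arm
s=arm.get_state();p=s["position"];R=s["orientation"]
for z in(.1,.13): print("axis",pix("side",(.5225,-.3545,z)))
for k in(.015,.03): 
  for x in(-.011,.011):print("pad",k,x,pix("side",p-R[:,2]*.019-R[:,1]*k+R[:,0]*x))
im,d=vision.read_camera("side");P=cloud("side",d)
q=P[(P[...,2]>.105)&(P[...,2]<.135)&(abs(P[...,0]-.52)<.06)&(abs(P[...,1]+.37)<.05)]
L=(q-p)@R;print(len(q))
for a,b in((.105,.115),(.115,.125),(.125,.135)):
    w=L[(q[:,2]>a)&(q[:,2]<b)]; print(a,"outer (y<-16)",w[w[:,1]<-.016][:,0].min(),w[w[:,1]<-.016][:,0].max(),"inner",w[w[:,1]>-.016][:,0].min() if (w[:,1]>-.016).any() else 0,w[w[:,1]>-.016][:,0].max() if (w[:,1]>-.016).any() else 0)
hs=cv2.cvtColor(im,cv2.COLOR_BGR2HSV);m=(hs[...,0]<16)&(hs[...,1]>150)&(hs[...,2]>70);m[:330]=0;m[366:]=0;m[:,:315]=0;m[:,350:]=0
o=P[m];print("orange",len(o),((o-p)@R).min(0),((o-p)@R).max(0),np.median((o-p)@R,0))
for n in("side0.npz",):
    D=np.load(n);hs=cv2.cvtColor(D["p"],cv2.COLOR_BGR2HSV);m=(hs[...,0]<16)&(hs[...,1]>150)&(hs[...,2]>70);m[:328]=0;m[364:]=0;m[:,:320]=0;m[:,348:]=0
    o=cloud("side",D["d"])[m];l=(o-p)@R;print("orig orange",len(o),np.percentile(l,[2,50,98],axis=0))
```

```text
axis [332.8161 349.7603]
axis [332.7961 338.1504]
pad 0.015 -0.011 [342.3424 346.1531]
pad 0.015 0.011 [327.7626 347.7006]
pad 0.03 -0.011 [343.8366 354.5827]
pad 0.03 0.011 [329.0195 356.1754]
137
0.105 outer (y<-16) -0.009462792150802438 0.00860626364568782 inner 0.01031133809958108 0.016241899945772003
0.115 outer (y<-16) -0.011106387642547176 0.01021906360691521 inner 0.01009599835037908 0.016396526442559567
0.125 outer (y<-16) -0.0070383634699438345 0.010170965934059247 inner 0.010012563810474464 0.016224491206888847
orange 119 [-0.0083 -0.4185 -0.5922] [0.0557 0.0054 0.0228] [ 0.0118 -0.0101 -0.0045]
orig orange 549 [[-0.0109 -0.0124 -0.0569]
 [ 0.0025 -0.0108 -0.0211]
 [ 0.0144 -0.0065  0.0196]]
```

Depth shows the offset is only about 2 mm along tool x, and y is centred. I'll shift and close.

```bash
python3 -m creep '[[0.05,0,0,0,0,0,-0.3],[0,0,0,0,0,0,-0.3],[0,0,0,0,0,0,-0.5],[0,0,0,0,0,0,-1],[0,0,0,0,0,0,-1],[0,0,0,0,0,0,-1],[0,0,0,0,0,0,-1]]' 60
python3 go.py 0.523 -0.3545 0.111 79
```

```text
t: 15.6
position: [0.5212, -0.3558, 0.111]
orientation: [[-0.982, 0.19, 0.0], [0.19, 0.982, -0.0], [-0.0, -0.0, -1.0]]
contact_force: [-1.0, -0.2, 2.8]
gripper_width: 0.0233
gripper_force: 53.7
t 15.6 p [ 0.521 -0.356  0.111] F [-0.984 -0.211  2.827] w 0.02331700726402353 gf 53.70423674583435
yaw 79.02322133903964 tilt z [ 0. -0. -1.] q [-0.708  0.524  1.564 -0.     1.054 -2.088]
shift [-0.039  0.04   0.001] turn [-0.     0.     0.003]
```

```bash
python3 -m creep '[[0,0,-0.15,0,0,0,-1],[0,0,-0.3,0,0,0,-1],[0,0,-0.4,0,0,0,-1],[0,0,-0.4,0,0,0,-1],[0,0,-0.4,0,0,0,-1],[0,0,-0.4,0,0,0,-1],[0,0,-0.3,0,0,0,-1],[0,0,-0.15,0,0,0,-1]]'
python3 -m creep '[[0,0,0,0,0,0,-1],[0,0,0,0,0,0,-1]]'
python3 - <<'E'
from h import *
D={}
for n in("side","top"):
    p,d=vision.read_camera(n);D[n]=p;np.savez(n+"3.npz",p=p,d=d)
cv2.imwrite("pics/s1.png",np.hstack([cv2.resize(D["top"][210:310,380:480],(400,400),interpolation=2),cv2.resize(D["side"][260:410,265:385],(400,500),interpolation=2)[:400]]))
E
python3 go.py 0.5172 -0.1536 0.20 79
```

```text
t: 16.4
position: [0.5217, -0.3561, 0.2127]
orientation: [[-0.982, 0.19, 0.002], [0.19, 0.982, -0.001], [-0.002, -0.001, -1.0]]
contact_force: [0.2, -0.2, -1.2]
gripper_width: 0.0236
gripper_force: 53.5
t: 16.6
position: [0.5208, -0.3554, 0.2104]
orientation: [[-0.982, 0.19, -0.001], [0.19, 0.982, 0.001], [0.001, 0.001, -1.0]]
contact_force: [-0.3, 0.6, -1.3]
gripper_width: 0.0237
gripper_force: 53.5
t 16.7 p [ 0.521 -0.355  0.21 ] F [ 0.035 -0.441 -1.647] w 0.02338230043083326 gf 53.52911174297333
yaw 79.01708419598461 tilt z [-0.001  0.001 -1.   ] q [-0.708  0.421  1.466  0.     1.256 -2.088]
shift [1.044 4.933 0.255] turn [ 0.007 -0.011  0.002]
```

View pics/s1.png

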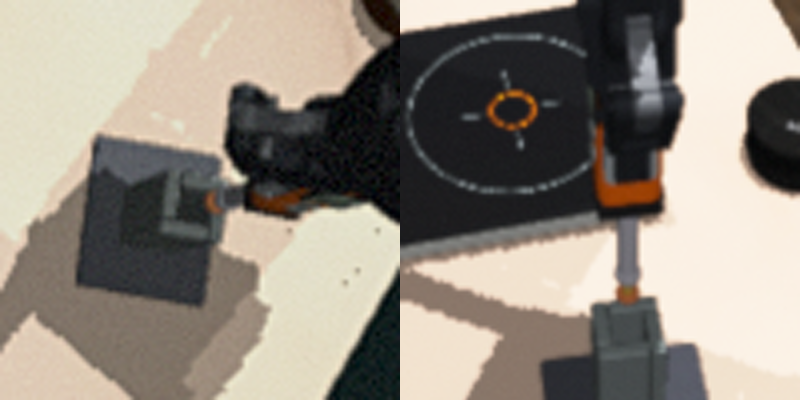

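The thermometer hangs upright, with its foot clear of the rim at about top px (433.2,260.2) and side px (333.1,348.2).

Run:
```python
from h import *
np.set_printoptions(precision=4,suppress=True)
from workcell import arm
s=arm.get_state();p=s["position"];R=s["orientation"]
X,e=tri((433.25,260.25),(333.1,348.2));print(X,e,"rel tool",R.T@(X-p))
print("nominal foot px", pix("top",p+[0,0,-.103]),pix("side",p+[0,0,-.103]))
d=np.array([.5174,-.1533])-X[:2];print("shift",(R.T@np.r_[d,0])/.04)
```

```text
[ 0.5225 -0.3545  0.1039] 0.000986631429834133 rel tool [-0.0019  0.001   0.106 ]
nominal foot px [434.2602 260.791 ] [331.8164 347.8464]
shift [1.0834 4.9128 0.0068]
```

```bash
python3 -m creep '[[0.05,0.22,0,0,0,0,-1],[0.1,0.45,0,0,0,0,-1],[0.15,0.7,0,0,0,0,-1],[0.15,0.7,0,0,0,0,-1],[0.15,0.7,0,0,0,0,-1],[0.15,0.7,0,0,0,0,-1],[0.15,0.7,0,0,0,0,-1],[0.1,0.45,0,0,0,0,-1]]'
python3 -m creep '[[0.07,0.29,0,0,0,0,-1],[0,0,0.2,0,0,0,-1],[0,0,0.4,0,0,0,-1],[0,0,0.4,0,0,0,-1],[0,0,0.4,0,0,0,-1],[0,0,0.15,0,0,0,-1],[0,0,0,0,0,0,-1],[0,0,0,0,0,0,-1]]'
python3 - <<'E'
from h import *
D={}
for n in("side","top"):
    p,d=vision.read_camera(n);D[n]=p;np.savez(n+"4.npz",p=p,d=d)
cv2.imwrite("pics/u1.png",np.hstack([cv2.resize(D["top"][232:307,290:365],(400,400),interpolation=2),cv2.resize(D["side"][240:315,262:337],(400,400),interpolation=2)]))
E
python3 go.py 0.5172 -0.1536 0.13 79
```

```text
t: 17.5
position: [0.5158, -0.163, 0.2106]
orientation: [[-0.982, 0.189, -0.001], [0.189, 0.982, 0.002], [0.002, 0.002, -1.0]]
contact_force: [0.6, 0.5, -0.6]
gripper_width: 0.0236
gripper_force: 53.6
t: 18.3
position: [0.5168, -0.1552, 0.1491]
orientation: [[-0.982, 0.191, 0.0], [0.191, 0.982, -0.0], [-0.0, -0.0, -1.0]]
contact_force: [0.4, -0.0, -0.8]
gripper_width: 0.0235
gripper_force: 53.6
t 18.4 p [ 0.517 -0.155  0.15 ] F [ 0.23  -0.071 -2.15 ] w 0.023249781825253904 gf 53.55602145195007
yaw 79.00870233170276 tilt z [ 0.001 -0.001 -1.   ] q [-0.42   0.363  1.736  0.     1.041 -1.799]
shift [0.007 0.04  0.491] turn [-0.002  0.01   0.001]
```

View pics/u1.png

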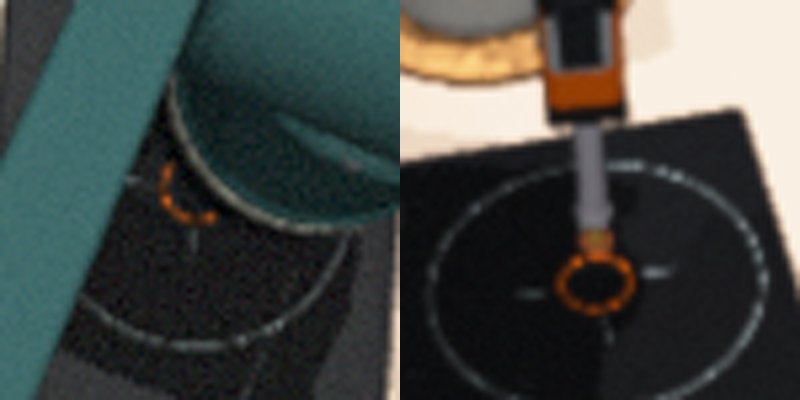

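In the side view the foot, at (298.6,287), sits directly above the ring at (298.6,293). I'll lower to just above the glass and check again.

```bash
python3 -m creep '[[0,0.02,0.15,0,0,0,-1],[0,0,0.15,0,0,0,-1],[0,0,0.12,0,0,0,-1],[0,0,0.05,0,0,0,-1],[0,0,0,0,0,0,-1],[0,0,0,0,0,0,-1]]'
python3 - <<'E'
from h import *
from workcell import arm
D={}
for n in("side","top"):
    p,d=vision.read_camera(n);D[n]=p;np.savez(n+"5.npz",p=p,d=d)
cv2.imwrite("pics/v1.png",np.hstack([cv2.resize(D["top"][252:284,310:342],(400,400),interpolation=2),cv2.resize(D["side"][275:307,283:315],(400,400),interpolation=2)]))
p=arm.get_state()["position"]
for z in(p[2]-.103,.0237): print(z,pix("side",(p[0]+.0017,p[1]+.0008,z)),pix("top",(p[0]+.0017,p[1]+.0008,z)))
E
python3 go.py 0.5172 -0.1536 0.1265 79
```

```text
t: 19.0
position: [0.5167, -0.1539, 0.13]
orientation: [[-0.982, 0.19, -0.0], [0.19, 0.982, 0.0], [0.0, 0.0, -1.0]]
contact_force: [0.0, -1.0, -2.1]
gripper_width: 0.0234
gripper_force: 53.6
0.02728979988651227 [298.74223134 290.87290275] [326.63346393 266.02895598]
0.0237 [298.83355035 292.09104718] [326.46478645 266.18399833]
t 19.1 p [ 0.517 -0.154  0.13 ] F [ 0.218  0.634 -0.486] w 0.023912477393998915 gf 53.55566740036011
yaw 79.02228696655598 tilt z [ 0. -0. -1.] q [-0.418  0.388  1.755  0.     0.998 -1.797]
shift [-0.006  0.012  0.095] turn [0.    0.003 0.003]
```

View pics/v1.png

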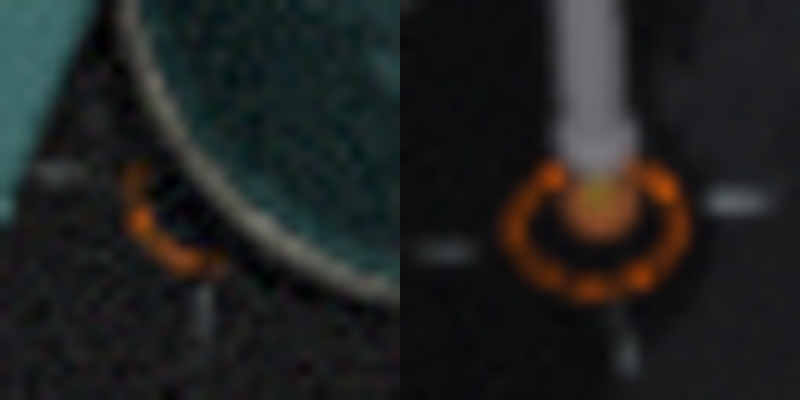

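Foot and ring are concentric in the side view: foot underside projects to about crop (600,226) at contact, and the ring centre is at (596,228). I'll take an averaged baseline and then press down in steps.

```bash
cat > avg.py <<'E'
from h import *; from workcell import arm
a=[]
for i in range(12):
    vision.read_camera("side"); s=arm.get_state(); a.append(np.r_[s["contact_force"],s["position"]])
a=np.array(a);print("t",s["t"],"F",a[:,:3].mean(0).round(2),"+-",a[:,2].std().round(2)/3.3,"p",a[:,3:].mean(0).round(5),"gf",s["gripper_force"])
E
python3 avg.py
python3 -m creep '[[0,0,0.04,0,0,0,-1],[0,0,0.04,0,0,0,-1],[0,0,0.03,0,0,0,-1],[0,0,0,0,0,0,-1],[0,0,0,0,0,0,-1]]'
python3 avg.py
python3 -m creep '[[0,0,0.025,0,0,0,-1],[0,0,0.025,0,0,0,-1],[0,0,0,0,0,0,-1],[0,0,0,0,0,0,-1]]'
python3 avg.py
```

```text
t 19.7 F [ 0.12 -0.19 -1.63] +- 0.14545454545454545 p [ 0.51674 -0.15398  0.13021] gf 53.556817173957825
t: 20.2
position: [0.5167, -0.154, 0.1258]
orientation: [[-0.982, 0.19, 0.0], [0.19, 0.982, 0.0], [-0.0, 0.0, -1.0]]
contact_force: [-0.4, -0.0, -0.2]
gripper_width: 0.0233
gripper_force: 53.6
t 20.8 F [ 0.04 -0.02 -0.12] +- 0.15151515151515152 p [ 0.51671 -0.15396  0.12577] gf 53.56103539466858
t: 21.2
position: [0.5167, -0.1539, 0.1237]
orientation: [[-0.982, 0.19, 0.0], [0.19, 0.982, 0.0], [0.0, 0.0, -1.0]]
contact_force: [-0.3, 0.8, 1.1]
gripper_width: 0.0238
gripper_force: 53.6
t 21.8 F [-0.25  0.28  0.46] +- 0.20606060606060608 p [ 0.5167  -0.15395  0.12373] gf 53.56390357017517
```

```bash
python3 -m creep '[[0,0,0.027,0,0,0,-1],[0,0,0,0,0,0,-1],[0,0,0,0,0,0,-1]]'
python3 avg.py; python3 avg.py
python3 - <<'E'
from h import *
p,d=vision.read_camera("side")
cv2.imwrite("pics/w1.png",np.hstack([cv2.resize(p[275:307,283:315],(400,400),interpolation=2),cv2.resize(p[150:350,200:400],(400,400),interpolation=2)]))
E
```

```text
t: 22.1
position: [0.5167, -0.1539, 0.1226]
orientation: [[-0.982, 0.19, 0.0], [0.19, 0.982, 0.0], [0.0, 0.0, -1.0]]
contact_force: [0.0, 0.2, 0.6]
gripper_width: 0.0235
gripper_force: 53.6
t 22.7 F [ 0.18 -0.31  0.67] +- 0.18181818181818182 p [ 0.51671 -0.15397  0.12264] gf 53.564717173576355
t 23.3 F [ 0.23 -0.12  1.06] +- 0.1575757575757576 p [ 0.51669 -0.15396  0.12263] gf 53.56533408164978
```

View pics/w1.png

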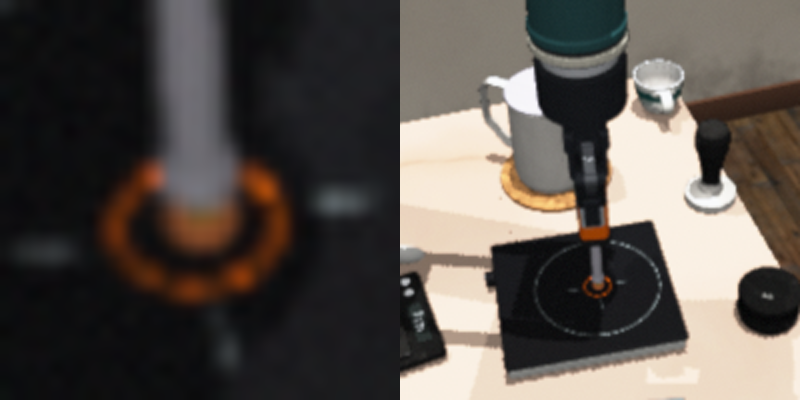

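The foot sits inside the ring at about crop (200,228). The force change is about 2.5 N, which is half travel, and the pitcher stands on the mat. Handing in.

```bash
python3 -c "
from workcell import hand_in
print(hand_in())"
```

```text
the job is handed in; nothing more can be done
None
```

The job is handed in at about 23 s: the pitcher stands level within about 1 mm of the cork mat's centre, and the thermometer is held upright inside the orange ring, pressed with about 2.5 N (half travel).

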